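# Unlock the counter display case and hold its latch open

## Robot

A 6-joint arm with a two-finger parallel gripper is mounted at the origin on the work surface. World frame = base frame: x ahead of the robot, y to its left, z up, the work surface at z = 0. Lengths are in m, angles in rad, forces in N, time in s.
With the tool pointing down it reaches from about 0.425 to 0.925 m from the base axis. Payload 12.5 kg.
Tool frame: the origin (TCP) lies midway between the tips of the shut fingers; the grasp point (between the pads) lies 19 mm behind it; z points along the fingers, y is the line along which they close (so a half turn about z gives the same grasp; the last joint's range is limited). The gripper opens to 85 mm and grips with 20 to 120 N. Pads are 22 mm wide; open, the fingers measure 114 mm over their backs; the gripper's body (76 mm by 85 mm) begins 54 mm behind the grasp point. The pads swing forward as they close: fully open they stand 13 mm farther back than shut.
Start: joints at [1.198, 0.491, 1.559, -0, 1.092, -0.106], TCP at [0.165, 0.603, 0.207] pointing down, gripper open.
Joint ranges: [-3.1, 3.1], [-0.84, 2.19], [0.05, 2.79], [-1.13, 4.28], [0.06, 2.93], [-2.69, 2.69]. Speed limits (rad/s): [2.22, 2.22, 2.79, 3.14, 3.14, 3.14].

## Interface

Orientations are given as a rotation vector (axis times angle).
In Python, from station import * gives the robot as it stands.
- The arm moves only by the shell command python3 -m crank 'ROWS' [OPENING] [FORCE]. ROWS is JSON, a list that holds one entry, the list of rows, each a list of 6 numbers: the shift along the world's x, y, z in mm, then the turn, a rotation vector about the world's x, y, z in rad. In form: [[[dx, dy, dz, ax, ay, az], ...]]. A call has 1 to 20 rows; each row shifts and turns the commanded pose from where the row before left it; what a row does not reach is not made up. A row lasts 1/10 s, in which the tool goes at most 50 mm and 8.59 degrees, less where a joint would pass 70% of its speed; a pose out of reach is approached as far as the arm can. A call is refused whole if a number of a shift passes 50 or a number of a turn 0.15, either way. A call with a gripper value outside its range is refused whole. OPENING is the finger opening in mm, from 0 to 85.4, set as the call begins (- or left out, the last holds). The fingers move at their own pace and stop on an object; FORCE is the grip in N (left out, the last holds). Time passes only in rows, so rows that do not move let the fingers close. It gives the time, the measured TCP pose, the force, the opening and the grip force at its end, in the units of the state.
- get_obs(): the state, without advancing time (a new reading comes with each control period).
- capture(name): name is "scene" or "top" or "wrist"; returns (picture, depth): 420x560x3 uint8, blue, green, red; 420x560 float32, m along the optical axis (not along the pixel's ray), 0 where there is no reading.
- get_calibration(name): a dict with "camera_matrix" (3x3 intrinsics, pixels), "R" (3x3) and "t" (3): a world point X has camera coordinates R X + t; the wrist camera has in their place "mount" (4x4, takes a point from camera to tool coordinates, whose origin is the TCP and whose axes are the flange's). Camera axes: x right, y down, z forward; pixel columns grow to the right and rows downward; lengths in m; the calibration is good to about 2 mm. A picture is of the moment at which its call begins: read the wrist's pose just before it. get_calibration takes no time and is no camera call.
- job_done(): hands the job in; it is judged then, once.
The state is a dict: "t": time; "q": joint angles; "joint_vel": joint speeds; "joint_efforts": joint torques, N m; "ee_pos": TCP position; "orientation": TCP orientation; "wrist_force": force on the tool from outside, world axes, zero at the start; "torque": the same for the moment, N m; "finger_gap": finger opening in m; "gripper_force": force on a finger pad.
Only numpy, scipy, OpenCV 4.12 (cv2) and the standard library are available. Lean on these libraries where they do the work, as an engineer would, in place of code of your own. Each camera call takes 0.05 s, during which the arm holds its last target. There are 200 camera calls.

## Task

Open the lock of the wooden counter case for me: take the red-headed key from the key block, push it fully home into the lock on the case's front rail (the wafers are sticky, so rock it a little if it stops short), then turn it a quarter turn clockwise. The latch springs back if you let go, so finish still holding the key turned and fully in, so that I can lift the lid; leave the lid shut, and leave the other keys and the goods where they are.

Things in the scene. Friction and masses are not known exactly. Their poses are not given: they have to be found in the camera images.
- red_key_head (a point): Centre of the red plastic head of the case key (loose, about 40 g; stands upright, blade down, in one of the block's three slots, which one varies). The head is a slab 30 mm wide (own x), 10 mm thick (own y) and 36 mm high (z, up), with flat faces to pinch across its thickness; it is 26 mm above the underside of the key's shoulder. Half a turn about its length leaves the key the same.
- red_key_seat (a point): The same red key, same axes: centre of the underside of its round steel shoulder (22 mm across, 4 mm thick), which stops on the lock's face when the key is fully in, and at first rests on the block's top. Below it hangs the flat blade, 28 mm long, 11 mm wide (own x), 3 mm thick (own y); its last 8 mm taper to 3 mm wide and are 2.2 mm thick.
- lock (a point): Centre of the round brass lock face (25 mm across, 113 mm above the table, 3 mm above the front rail). z is up: the key goes straight down. At rest the keyway lies along this point's x; it is 12 x 4 mm, its mouth chamfered to 16 x 9 mm. Two sprung wafers rub on the blade from 10 mm down, with up to about 10 N; the lock cannot turn until the key is within about 3 mm of fully in.
- lock_turn (a joint): Turn of the lock's plug, rad, clockwise seen from above: 0 at rest (keyway along the lock's x), stop at 1.65. A return spring (0.03 N m at rest, 0.1 N m at the stop) turns it back when let go. It follows the key with up to about 0.15 rad of lag. From about 1.3 the latch bolt is clear of the lid.
- lid (a joint): Angle of the case's clear lid, rad: 0 shut, grows as its front edge rises; hinged along the back of the case. Its top is 1 mm above the front rail. Two brass finger knobs, 13 mm high, stand on its front bar, 105 mm either side of the middle and 39 mm behind the lock's axis.
- case: The wooden display case with a clear lid, fixed to the counter: 240 mm deep (own x), 320 mm wide (own y), 111 mm high. Origin at the centre of its underside; its front rail, with the lock in the middle, is on its -x side; the lock's axis is 96 mm in front of the origin.
- block: The light-wood key block, fixed: 60 mm (own x) by 180 mm (own y) by 45 mm high, origin at the centre of its underside. Three slots in a row along its y, at -55, 0 and 55 mm, hold the red, black and blue keys, their heads' width along the row.
- black_key_head (a point): Centre of the head of the black key, in all else like the red one. A bystander.
- blue_key_head (a point): Centre of the head of the blue key, in all else like the red one. A bystander.
- polish_out: A nail-polish bottle, 33 mm across, 75 mm high, standing alone between the robot and the case. Origin under its centre. A bystander.
- carton: A small paper carton lying flat, 85 x 165 x 52 mm, on the robot's right. Origin under its centre. A bystander.
- pot: A small lidded jar, 52 mm across, 45 mm high, on the robot's left. Origin under its centre. A bystander.
There are look-alikes about, which are no part of the job. Of the things that look like the part that bears red_key_head, the smallest one is meant.

How it is judged:
By the outcome, as a careful person would: the job done as asked, in the order asked, and still so for the second after the job is handed in, while the arm keeps its last pose, push and grip.
It also fails if it takes over 54 s, if anything falls off the work surface, if the arm or the gripper's body presses on something with over 40 N, if the wrist force passes 120 N, or if a joint passes its speed limit or range.

## Working session

There is one attempt and no reset: what is moved stays moved. The work goes in short steps, Python scripts to look and compute and a shell command to move; the robot and the scene stay as the last step left them, time stands still between calls to the robot, and variables do not carry over. Pictures are saved under pics/ and viewed, at most 10 in all, crops included, and the job is handed in when it is done.

```bash
mkdir -p pics; ls
cat > h.py <<'E'
from station import *
import numpy as np, cv2
from scipy.spatial.transform import Rotation as Ro
def cam(name):
    c=get_calibration(name);K=np.array(c["camera_matrix"])
    if name=="wrist":
        o=get_obs();M=np.array(c["mount"]);T=np.eye(4);T[:3,:3]=Ro.from_rotvec(o["orientation"]).as_matrix();T[:3,3]=o["ee_pos"]
        W=T@M;return K,W[:3,:3],W[:3,3]
    R=np.array(c["R"]);t=np.array(c["t"]).ravel();return K,R.T,-R.T@t
def ray(c,u,v):
    K,R,o=c;d=R@np.linalg.inv(K)@np.array([u,v,1.]);return o,d
def plane(c,u,v,z):
    o,d=ray(c,u,v);return o+d*(z-o[2])/d[2]
def dep(c,u,v,D):
    o,d=ray(c,u,v);return o+d*D[int(v),int(u)]
def proj(c,X):
    K,R,o=c;p=K@(R.T@(np.array(X)-o));return p[:2]/p[2]
E
python3 - <<'E'
from h import *
o=get_obs();print(o)
for n in("scene","top"):
    c=cam(n);p,d=capture(n);cv2.imwrite(f"pics/{n}0.png",p);np.savez(f"{n}0.npz",p=p,d=d);print(n,c)
E
```

```text
pics
{'t': 0.0, 'q': array([ 1.19839857e+00,  4.91599722e-01,  1.55941633e+00,  5.09127345e-06,
        1.09170904e+00, -1.05594524e-01]), 'joint_vel': array([-5.14854753e-04, -9.91022799e-05, -3.96984230e-04,  1.35862459e-03,
        1.55863804e-03, -1.32419172e-03]), 'joint_efforts': array([ 7.26273902e-04, -6.18453169e+01, -2.61585832e+01, -1.11901061e-04,
        4.14523092e-03,  2.66878283e-05]), 'ee_pos': array([0.16466713, 0.60267083, 0.20611421]), 'orientation': array([-4.17818969e-01, -3.11340920e+00,  1.72642881e-03]), 'wrist_force': array([ 0.15640519, -0.0441171 ,  0.55922635]), 'torque': array([-0.0112548 , -0.02102679, -0.01454995]), 'gripper_force': 0.0, 'finger_gap': 0.08546658759638744}
scene (array([[519.08511539,   0.        , 278.06776211],
       [  0.        , 519.08511539, 211.72122726],
       [  0.        ,   0.        ,   1.        ]]), array([[-0.47134296,  0.64405806, -0.60251559],
       [ 0.88192402,  0.33895188, -0.32759981],
       [-0.00676951, -0.68578484, -0.72777286]]), array([1.2866939 , 0.46507825, 1.0495667 ]))
top (array([[512.69140495,   0.        , 278.50843849],
       [  0.        , 512.69140495, 207.94390532],
       [  0.        ,   0.        ,   1.        ]]), array([[-0.01475428, -0.97571603,  0.21854187],
       [-0.99988462,  0.01360749, -0.00675168],
       [ 0.00361391, -0.21861627, -0.97580421]]), array([0.15293732, 0.03303584, 1.57006026]))
```

View pics/scene0.png

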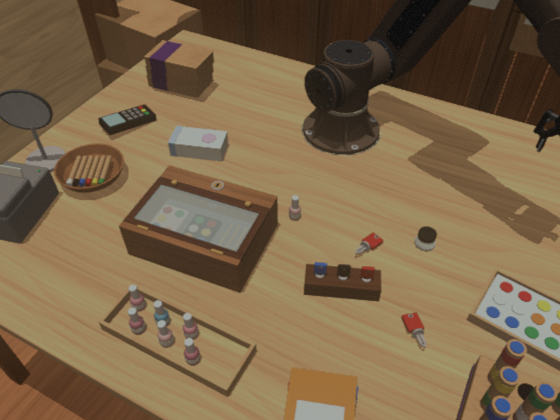

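View pics/top0.png

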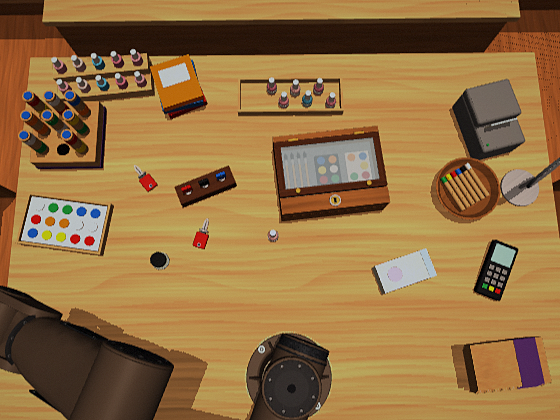

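The scene view shows three red-headed keys: two lie loose on the table (scene 371,242 and 413,322; top 202,238 and 147,180). One stands in the block (scene 368,272; top 187,190). The block key fits, being upright in a slot and smallest. The lock is at top (335,200) and the bottle at top (272,236).

```bash
cat > m.py <<'E'
from h import *
for n in("top","scene"):
    z=np.load(n+"0.npz");p,d=z["p"],z["d"];c=cam(n);h=cv2.cvtColor(p,cv2.COLOR_BGR2HSV)
    red=(((h[...,0]<6)|(h[...,0]>174))&(h[...,1]>170)&(h[...,2]>90)).astype(np.uint8)
    blue=((h[...,0]>105)&(h[...,0]<125)&(h[...,1]>130)&(h[...,2]>60)).astype(np.uint8)
    for nm,m in(("red",red),("blue",blue)):
        k,l,s,ce=cv2.connectedComponentsWithStats(m)
        for i in range(1,k):
            if s[i,4]>15:
                X=dep(c,*np.round(ce[i]),d)
                if -.3<X[1]<.45: print(n,nm,ce[i].round(1),s[i],X.round(4))
z=np.load("top0.npz");p,d=z["p"],z["d"];c=cam("top")
a=cv2.resize(p[160:260,130:290],None,fx=4.5,fy=4.5,interpolation=2)
b=np.load("scene0.npz")["p"]
cv2.imwrite("pics/c1.png",a)
E
python3 m.py
python3 - <<'E'
from h import *
z=np.load("top0.npz");p,d=z["p"],z["d"];c=cam("top")
for u,v,zz in((335,200,.113),(272,236,.075),(159,260,.045),(187,190,.089)): print(u,v,plane(c,u,v,zz).round(4),dep(c,u,v,d).round(4))
E
```

```text
top red [147.3 181.9] [139 174  18  18 166] [0.5895 0.4332 0.0185]
top red [185.4 187.4] [181 185  10   6  33] [0.553  0.3013 0.0876]
top red [200.1 239.5] [193 232  15  17 164] [0.4076 0.2648 0.0118]
top red [ 89.  240.5] [ 85 236  10  10  70] [0.1529 0.033  1.5701]
top blue [219.9 173.9] [216 171   9   7  32] [0.5907 0.1967 0.0918]
scene red [372.9 240.4] [364 233  18  15 124] [0.4056 0.2658 0.0165]
scene red [367.4 268.1] [362 267  12   3  29] [0.5542 0.2982 0.0904]
scene red [412.3 322. ] [403 313  20  18 206] [0.5959 0.4321 0.0201]
335 200 [ 0.5008 -0.1426  0.113 ] [ 0.5002 -0.1423  0.1154]
272 236 [0.4032 0.0432 0.075 ] [0.4059 0.0433 0.0584]
159 260 [0.3406 0.3807 0.045 ] [0.3407 0.3809 0.044 ]
187 190 [0.5433 0.2948 0.089 ] [0.5475 0.2977 0.0728]
```

View pics/c1.png

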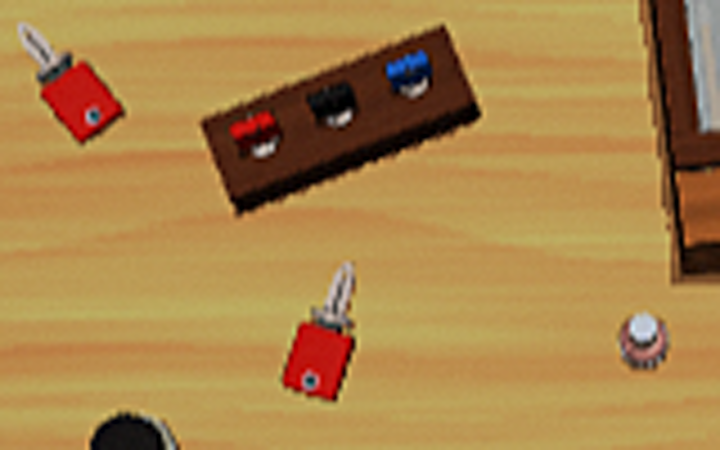

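The crop confirms it: the small upright red key sits at the left end of the block (crop 257,132), with the black and blue keys to its right. The two loose red keys are larger look-alikes. Next I'll work out the yaw and move above it.

Run:
```python
from h import *
o=get_obs();R=Ro.from_rotvec(o["orientation"]).as_matrix();print(R.round(4))
print("yaw of tool y deg",np.degrees(np.arctan2(R[1,1],R[0,1])))
print(np.array(get_calibration("wrist")["mount"]).round(3),get_calibration("wrist")["camera_matrix"])
z=np.load("top0.npz");c=cam("top")
a=plane(c,185.4,187.4,.089);b=plane(c,219.9,173.9,.089);e=b-a;print(a,b,np.hypot(*e[:2]),np.degrees(np.arctan2(e[1],e[0])))
```

```text
[[-9.646e-01  2.637e-01 -4.000e-04]
 [ 2.637e-01  9.646e-01 -9.000e-04]
 [ 1.000e-04 -1.000e-03 -1.000e+00]]
yaw of tool y deg 74.71307325324754
[[-0.    -0.953 -0.303  0.078]
 [ 1.    -0.     0.     0.001]
 [-0.    -0.303  0.953 -0.168]
 [ 0.     0.     0.     1.   ]] [[302.38576149   0.         279.3998889 ]
 [  0.         302.38576149 212.87547192]
 [  0.           0.           1.        ]]
[0.55135411 0.29978465 0.089     ] [0.59187775 0.19727648 0.089     ] 0.11022744714426341 -68.43007076986129
```

```bash
python3 -m crank '[[[38,-30,0,0,0,-0.093],[38,-30,0,0,0,-0.093],[39,-31,0,0,0,-0.093],[39,-30,0,0,0,-0.093],[39,-30,0,0,0,-0.093],[39,-31,0,0,0,-0.093],[39,-30,-5,0,0,-0.093],[39,-30,-10,0,0,-0.093],[39,-31,-10,0,0,-0.093],[38,-30,-10,0,0,-0.09],[0,0,0,0,0,0],[0,0,0,0,0,0]]]' 45 30
python3 - <<'E'
from h import *
c=cam("wrist");p,d=capture("wrist");np.savez("w1.npz",p=p,d=d);cv2.imwrite("pics/w1.png",p)
h=cv2.cvtColor(p,cv2.COLOR_BGR2HSV)
red=(((h[...,0]<6)|(h[...,0]>174))&(h[...,1]>170)&(h[...,2]>60)).astype(np.uint8)
k,l,s,ce=cv2.connectedComponentsWithStats(red)
for i in range(1,k):
    if s[i,4]>40: print(ce[i],s[i],dep(c,*np.round(ce[i]),d))
E
```

```text
t: 1.3
ee_pos: [0.5513, 0.2996, 0.1711]
orientation: [-1.768, -2.596, 0.002]
wrist_force: [-0.7, 0.8, 0.9]
finger_gap: 0.0451
gripper_force: 0.0
[366.31098592  81.90084507] [ 339   57   53   51 1775] [0.59007947 0.43451868 0.01615626]
[142.88024409 171.26926011] [ 117  146   50   51 1311] [0.40726331 0.26808368 0.01697875]
[279.80813953 209.84883721] [275 193  11  34 344] [0.55150317 0.30189158 0.08914658]
[521.38951311 235.00749064] [512 218  20  48 267] [0.8154607  0.35506838 0.02852828]
```

View pics/w1.png

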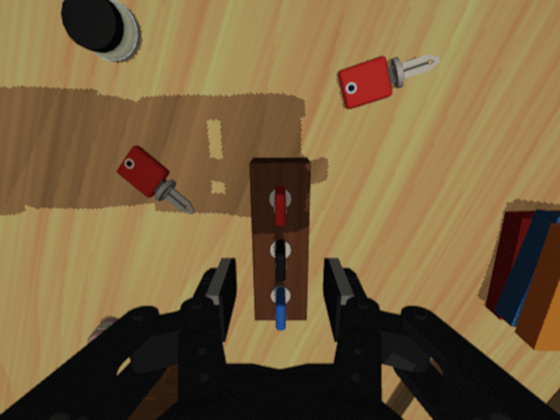

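The wrist view shows the red key head at (280,205), upright in the block's far slot and aligned with the fingers. Black is at (280,260) and blue at (280,315), with the lookalikes lying at (365,82) and (145,170).

Run:
```python
from h import *
c=cam("wrist");z=np.load("w1.npz");p,d=z["p"],z["d"]
h=cv2.cvtColor(p,cv2.COLOR_BGR2HSV)
red=((h[...,0]<6)|(h[...,0]>174))&(h[...,1]>150)&(h[...,2]>50)
print(cv2.resize(h[188:232:2,272:292,2],None,fx=1,fy=1)); print((d[188:232:2,280]*1000).round())
v,u=np.nonzero(red);k=(abs(u-280)<15)&(abs(v-210)<22);P=np.array([dep(c,a,b,d) for a,b in zip(u[k],v[k])])
print(P.min(0),P.max(0))
T=P[P[:,2]>.086];m=T.mean(0);r=cv2.minAreaRect((T[:,:2]*1000).astype(np.float32));print(len(T),m,r)
w,V=np.linalg.eigh(np.cov(T[:,:2].T));print(np.degrees(np.arctan2(V[1,1],V[0,1])),np.sqrt(w*12))
o=get_obs();R=Ro.from_rotvec(o["orientation"]).as_matrix();print("tooly",np.degrees(np.arctan2(R[1,1],R[0,1])))
```

```text
[[ 48  48  49  52  57  60  59  58  60  60  57  56  55  49  48  47  52  51
   53  53]
 [ 55  70  79  62  59  60  60  59  59  60  58  58  57  68  73  59  49  50
   52  49]
 [ 94 103  95  67  57  59  60  59  59  58  58  56  57  75 101 101  82  61
   51  52]
 [110 105  90  69  73  78  82  83  83  82  82  76  66  70 101 108 105  95
   66  51]
 [106 100  88  84  93  99 102 102 101 100 102  95  82  76  95 105 105 102
   87  58]
 [106  99  85  90  97 104 108 107 106 105 105  99  88  79  88 102 103 104
   98  68]
 [107 101  87  89  98 104 107 107 106 105 105  98  88  82  90 104 106 107
   98  68]
 [107 101  85  89  98 105 107 106 105 106 105  99  89  81  89 105 107 101
   79  56]
 [103  99  83  88  98 103 106 106 106 107 104  99  88  80  89 102 100  85
   57  50]
 [ 68  85  91  91  97 103 107 106 106 106 104  98  89  78  79  80  67  53
   49  52]
 [ 45  59  83  91  98 103 106 105 106 105 104  98  89  74  58  50  49  51
   52  53]
 [ 47  59  87  90  97 104 106 107 106 106 104  98  89  78  68  51  49  50
   52  52]
 [ 48  54  72  88  98 104 106 105 104 105 104  99  90  81  70  53  49  51
   50 
[... 461 characters left out ...]
02 101 101 100  95  84  61  48  49  49  53
   51  52]
 [ 46  45  43  46  52  63  67  68  67  68  65  61  56  48  47  48  50  50
   52  52]
 [ 48  45  44  45  44  44  43  42  43  44  46  48  51  48  48  47  50  49
   51  53]
 [ 45  46  43  43  45  44  43  44  44  48  49  50  48  49  47  50  53  50
   49  51]]
[277. 268. 262. 258. 258. 258. 259. 258. 259. 261. 260. 261. 263. 262.
 262. 263. 264. 264. 265. 312. 312. 314.]
[0.52251174 0.27334058 0.04471677] [0.56619684 0.37398289 0.33912262]
340 [0.55046233 0.30350971 0.09066265] ((539.5828857421875, 331.83282470703125), (8.829252243041992, 90.94596099853516), 21.405784606933594)
112.4121373163947 [0.00900941 0.03514406]
tooly 21.602636008419033
```

Run:
```python
from h import *
c=cam("wrist")
a=plane(c,279.8,194,.089);b=plane(c,279.8,226,.089);m=(a+b)/2;print(a,b,m,np.hypot(*(b-a)[:2]))
o=get_obs();print((m-o["ee_pos"])*1000)
```

```text
[0.54557554 0.31578379 0.089     ] [0.55624967 0.28884845 0.089     ] [0.5509126  0.30231612 0.089     ] 0.02897325737026883
[  0.24034876   1.86731677 -82.5767519 ]
```

```bash
python3 -m crank '[[[0,2,-30,0,0,0],[0,0,-30,0,0,0],[0,0,-30,0,0,0],[0,0,-18,0,0,0],[0,0,-9,0,0,0],[0,0,0,0,0,0]]]' 45 30
python3 -m crank '[[[0,0,0,0,0,0],[0,0,0,0,0,0],[0,0,0,0,0,0],[0,0,0,0,0,0],[0,0,0,0,0,0],[0,0,0,0,0,0]]]' 0 60
```

```text
t: 1.95
ee_pos: [0.55, 0.3033, 0.0544]
orientation: [-1.763, -2.599, 0.002]
wrist_force: [0.4, 0.2, -0.2]
finger_gap: 0.0452
gripper_force: 0.0
t: 2.55
ee_pos: [0.5514, 0.3028, 0.0562]
orientation: [1.766, 2.597, 0.003]
wrist_force: [-1.3, 0.8, 7.3]
finger_gap: 0.0081
gripper_force: 61.2
```

```bash
python3 -m crank '[[[0,0,5,0,0,0],[0,0,12,0,0,0],[0,0,20,0,0,0],[0,0,30,0,0,0],[0,0,40,0,0,0],[0,0,40,0,0,0],[0,0,0,0,0,0],[0,0,0,0,0,0]]]'
python3 - <<'E'
from h import *
print(get_obs()["finger_gap"])
p,d=capture("wrist");s,ds=capture("scene");np.savez("w2.npz",p=p,d=d,s=s,ds=ds)
c=cam("scene");u=proj(c,get_obs()["ee_pos"]).astype(int);print(u)
b=cv2.resize(s[max(0,u[1]-50):u[1]+50,u[0]-50:u[0]+50],(400,400),interpolation=2)
a=cv2.resize(p[130:330,180:380],(400,400))
cv2.imwrite("pics/w2.png",np.hstack([a,b]))
E
```

```text
t: 3.35
ee_pos: [0.551, 0.3025, 0.2034]
orientation: [1.765, 2.597, 0.003]
wrist_force: [-0.3, -0.6, -0.7]
finger_gap: 0.0077
gripper_force: 60.3
0.007706805790619231
[375 236]
```

View pics/w2.png

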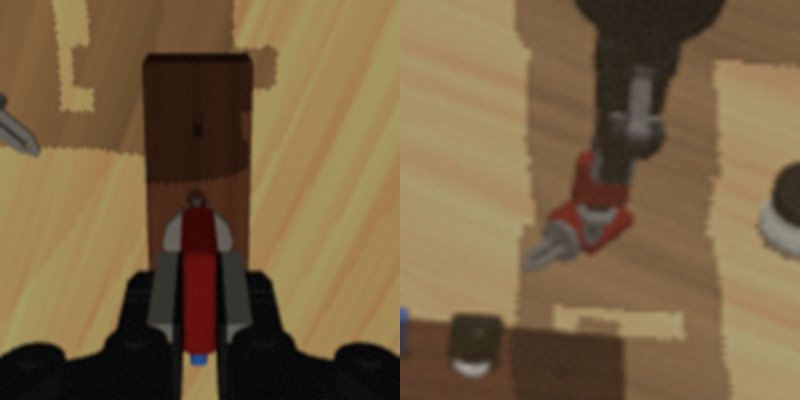

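The key is held. In the left crop the head is between the pads at (200,270), and the old slot is empty at (197,130). Next I'll carry it to hover just behind the lock and measure lock and key from there.

```bash
python3 -m crank '[[[-2,-37,0,0,0,0.109],[-2,-37,0,0,0,0.109],[-2,-37,0,0,0,0.109],[-2,-37,0,0,0,0.109],[-2,-37,0,0,0,0.109],[-2,-37,0,0,0,0.109],[-2,-37,0,0,0,0.109],[-2,-37,0,0,0,0.109],[-2,-37,0,0,0,0.109],[-2,-37,0,0,0,0.109],[-1,-37,0,0,0,0.109],[0,-38,0,0,0,0.109],[0,0,0,0,0,0],[0,0,0,0,0,0]]]'
python3 - <<'E'
from h import *
o=get_obs();R=Ro.from_rotvec(o["orientation"]).as_matrix();print("tooly",np.degrees(np.arctan2(R[1,1],R[0,1])),R[:,2],o["q"])
c=cam("wrist");p,d=capture("wrist");s,ds=capture("scene");np.savez("w3.npz",p=p,d=d,s=s,ds=ds)
u=proj(c,[.5005,-.1425,.113]);print(u)
x,y=np.clip(int(u[0])-100,0,360),np.clip(int(u[1])-75,0,220);print(x,y)
cv2.imwrite("pics/w3.png",cv2.resize(p[y:y+200,x:x+200],(600,600),interpolation=2))
E
```

```text
t: 4.85
ee_pos: [0.5294, -0.1428, 0.2008]
orientation: [0.175, -3.135, -0.002]
wrist_force: [0.3, 0.6, -1.4]
finger_gap: 0.0077
gripper_force: 60.2
tooly 96.37411588095163 [-0.0021544   0.00112993 -0.99999704] [-3.84159392e-01  3.89698740e-01  1.75373169e+00  2.85280753e-04
  1.00058309e+00 -2.06636069e+00]
[281.83189868 176.67572981]
181 101
```

View pics/w3.png

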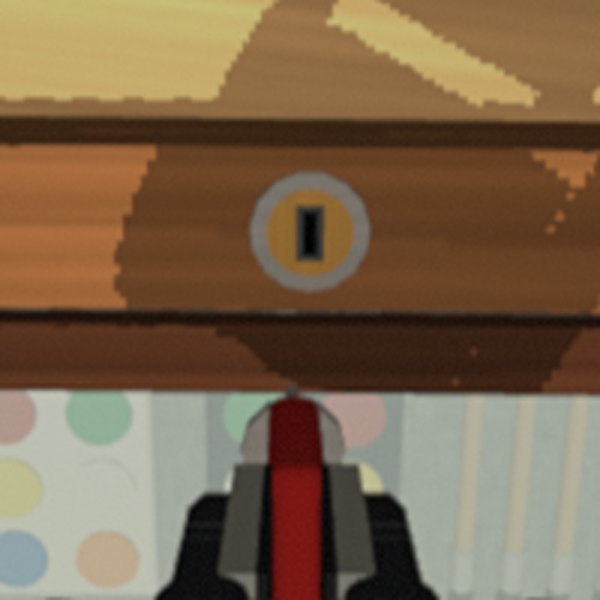

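The view is clear: the lock's brass face is at crop (310,232), with the keyway's long axis almost vertical in the image. The key head is at (297,480), the shoulder at (293,430) and the blade tip at about (291,388).

Run:
```python
from h import *
c=cam("wrist");z=np.load("w3.npz");p,d=z["p"],z["d"];o=get_obs();R=Ro.from_rotvec(o["orientation"]).as_matrix();T=o["ee_pos"]
h=cv2.cvtColor(p,cv2.COLOR_BGR2HSV)
S=np.s_[165:193,272:298]
m=(h[S][...,2]<55).astype(np.uint8)
k,l,s,ce=cv2.connectedComponentsWithStats(m);i=1+np.argmax(s[1:,4]);v,u=np.nonzero(l==i);u=u+272;v=v+165
P=np.array([plane(c,a,b,.113) for a,b in zip(u,v)]);print("keyway",s[i],u.mean(),v.mean(),P.mean(0));w,V=np.linalg.eigh(np.cov(P[:,:2].T));print("ang",np.degrees(np.arctan2(V[1,1],V[0,1]))%180,np.sqrt(12*w))
# ring: non-brown: low saturation or bright yellow
m=((h[S][...,1]<90)|((h[S][...,0]>14)&(h[S][...,2]>120))).astype(np.uint8)
q=cv2.findContours(m,cv2.RETR_EXTERNAL,cv2.CHAIN_APPROX_NONE)[0];q=max(q,key=cv2.contourArea);e=cv2.fitEllipse(q);print("ring",e[0][0]+272,e[0][1]+165,e[1]);L=plane(c,e[0][0]+272,e[0][1]+165,.113);print(L)
# long edge of rail for yaw: depth
for u0 in(284,):print("depth pt",dep(c,u0,178,d), dep(c,292,178,d))
for nm,off in(("tip",-.028-.0112),("shoulder",-.0092),("headc",.0148),("headtop",.0328)):
    print(nm,proj(c,T+[0,0,off]).round(1))
a=R[:,0]
for off in(.0328,-.0032):print("head end",proj(c,T+[0,0,off]+.015*a).round(1))
print("sh end",proj(c,T+[0,0,-.0072]+.011*a).round(1),proj(c,T+[0,0,-.0392]+.0015*a).round(1))
red=((h[...,0]<6)|(h[...,0]>174))&(h[...,1]>150)
for v in range(222,300,6):
    u=np.nonzero(red[v,250:310])[0]+250
    if len(u):print(v,u.min(),u.max(),end="; ")
```

```text
keyway [  9   6   7  16 112] 284.0 178.5 [ 0.50227558 -0.13932767  0.113     ]
ang 6.815251985068102 [0.00596285 0.01391467]
ring 284.5 178.5 (29.46088218688965, 32.12713623046875)
[ 0.50220878 -0.13890421  0.113     ]
depth pt [ 0.50171536 -0.13940329  0.11358331] [ 0.50111474 -0.13255232  0.11267584]
tip [277.5 228. ]
shoulder [277.3 244.5]
headc [277.1 261.8]
headtop [276.8 278.1]
head end [276.8 250.7]
head end [277.2 225.5]
sh end [277.2 229.4] [277.5 226.1]
234 276 281; 240 271 286; 246 271 286; 252 271 287; 258 271 288; 264 271 288; 270 271 288; 276 271 288; 282 271 288; 288 271 288; 294 271 288;
```

Run:
```python
from h import *
z=np.load("w3.npz");p,d=z["p"],z["d"]
cv2.imwrite("pics/w4.png",cv2.convertScaleAbs(cv2.resize(p[220:265,255:305],None,fx=12,fy=12,interpolation=cv2.INTER_CUBIC),alpha=1.6))
print((d[224:300:4,279]*1000).round(0))
```

```text
[274. 275. 206. 174. 168. 162. 157. 154. 150. 149. 149. 149. 151. 151.
 151. 154. 153. 153. 154.]
```

View pics/w4.png

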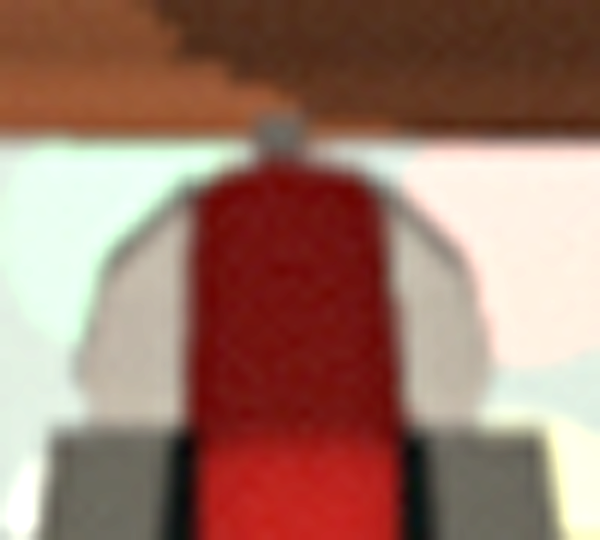

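```bash
cat > fit.py <<'E'
from h import *
from scipy.optimize import least_squares
o=get_obs();R=Ro.from_rotvec(o["orientation"]).as_matrix();T=o["ee_pos"];c=cam("wrist")
# key-frame points rel. seat (x along tool x, y tool y, z up), pixel; use v or u masks
obs=[((.015,0,.044),279.3,255.8,1,1),((.015,0,.008),278.4,233.25,1,1),((.0015,0,-.028),278.0,229.1,1,1),
     ((0,.011,.002),295.5,250.5,1,.3),((0,-.011,.002),261.0,250.5,1,.3)]
def X(q,p):
    k=Ro.from_euler("xy",[q[4],q[3]]).apply(p)+q[:3]
    return T+k[0]*R[:,0]+k[1]*R[:,1]-k[2]*R[:,2]*1
def f(q): return np.concatenate([(proj(c,X(q,p))-[u,v])*[a,b] for p,u,v,a,b in obs])
r=least_squares(f,[0,0,-.011,0,0],x_scale=[.001,.001,.001,.02,.02]);q=r.x
print("seat in tool mm",q[:3]*1000,"pitch,roll deg",np.degrees(q[3:]));print(r.fun.round(1))
S=X(q,(0,0,0));tip=X(q,(0,0,-.028));print("seat",S,"tip",tip)
L=plane(c,284.25,178.4,.113);print("lock",L,"move seat",(L-S)*1000,"move tip",(L-tip)*1000)
E
python3 fit.py
```

```text
seat in tool mm [ -6.77508144   0.59530639 -19.41629135] pitch,roll deg [-0.42970875 -0.8355901 ]
[-0.1  1.   0.  -2.  -0.1  1.3 -0.7 -0.5  0.8 -0.4]
seat [ 0.53626709 -0.14025662  0.18183268] tip [ 0.53606458 -0.1406626   0.15383636]
lock [ 0.50214681 -0.13912727  0.113     ] move seat [-34.12027605   1.12935597 -68.83268366] move tip [-33.91777285   1.53533253 -40.83635934]
```

Run:
```python
from h import *
z=np.load("w3.npz");d=z["d"];o=get_obs();R=Ro.from_rotvec(o["orientation"]).as_matrix();T=o["ee_pos"];c=cam("wrist")
def band(vs,us): 
    P=np.array([(dep(c,u,v,d)-T)@R for v in vs for u in us]);return (np.median(P,0)*1000*[1,1,-1]).round(1)
for v in list(range(230,300,3)): print(v,band([v],range(275,284)))
print("ring/rail",band(range(176,182),[276,277,278,290,291]),T[2])
c3=[dep(c,u,v,d)[2] for v in range(172,186) for u in (275,276,292,293)];print("lock z by depth",np.median(c3))
```

```text
230 [  2.4   1.1 -28.7]
233 [12.   1.1  1.6]
236 [12.   1.1  6. ]
239 [11.8  1.1 10.3]
242 [12.1  1.1 15. ]
245 [11.7  1.1 18.2]
248 [11.9  1.1 22.7]
251 [11.8  1.1 26.2]
254 [12.   1.1 30.1]
257 [11.1  1.1 31.5]
260 [ 9.9  1.1 32.4]
263 [ 8.6  1.1 33.1]
266 [ 7.1  1.1 33.3]
269 [ 5.3  1.1 33.2]
272 [ 3.6  1.1 33. ]
275 [ 1.8  1.1 32.9]
278 [ 0.1  1.1 32.8]
281 [-1.5  1.1 33. ]
284 [-3.3  1.1 32.8]
287 [-4.9  1.1 33. ]
290 [-6.6  1.1 33.1]
293 [-8.2  1.1 33.3]
296 [-10.2   1.1  33. ]
299 [-12.    1.1  32.9]
ring/rail [ 26.9   0.2 -87.8] 0.20125735172631604
lock z by depth 0.11340752411371421
```

Depth pins the key in the hand: upright, head top 33 mm above the TCP, offset about -3 mm along tool x, seat 11 mm below the TCP. Next I'll shift over the lock, hover about 8 mm above it and check.

```bash
python3 -m crank '[[[-15,1,0,0,0,0.005],[-15,2,0,0,0,0],[0,0,-20,0,0,0],[0,0,-15,0,0,0],[0,0,-6,0,0,0],[0,0,0,0,0,0],[0,0,0,0,0,0]]]'
python3 - <<'E'
from h import *
o=get_obs();R=Ro.from_rotvec(o["orientation"]).as_matrix();T=o["ee_pos"];c=cam("wrist");print(T,R[:,2])
S=T-.003*R[:,0]+.0004*R[:,1];print("seat-lock mm",(S[:2]-[.50215,-.13913])*1000)
p,d=capture("wrist");np.savez("w5.npz",p=p,d=d)
u=proj(c,[.50215,-.13913,.113]);print(u)
for v in(226,240,246,262,270): print(v,[((dep(c,279,v,d)-T)@R*1000).round(1)])
cv2.imwrite("pics/w5.png",cv2.convertScaleAbs(cv2.resize(p[190:265,230:330],None,fx=8,fy=8,interpolation=2),alpha=1.5))
E
```

```text
t: 5.65
ee_pos: [0.5003, -0.1391, 0.1613]
orientation: [-0.188, 3.136, -0.0]
wrist_force: [0.5, -0.5, -0.4]
finger_gap: 0.0079
gripper_force: 60.2
[ 0.50031799 -0.13908907  0.16131915] [ 3.11199294e-04 -3.35328871e-05 -9.99999951e-01]
seat-lock mm [1.09873818 0.7963784 ]
[277.30145284 225.9398532 ]
226 [array([-2.1,  1. , 48.9])]
240 [array([ 12.1,   1.1, -12.3])]
246 [array([ 12. ,   1.1, -20.3])]
262 [array([  9.4,   1.1, -33.6])]
270 [array([  4.7,   1.1, -33.1])]
```

View pics/w5.png

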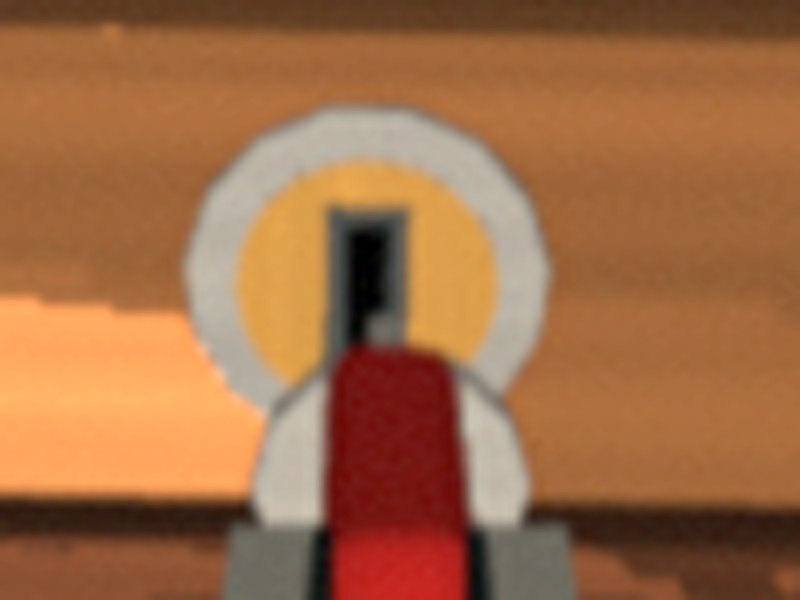

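The key tip (crop 384,320) is about 18 px right of the keyway's centre line (366,280), roughly 1.8 mm. Depth says the key is also about 1 mm too far back. I'll correct both and start in.

```bash
python3 -m crank '[[[-0.9,-1.8,0,0,0,0],[0,0,0,0,0,0],[0,0,-5,0,0,0],[0,0,-5,0,0,0],[0,0,-4,0,0,0],[0,0,0,0,0,0]]]'
```

```text
t: 6.3
ee_pos: [0.4988, -0.1412, 0.1462]
orientation: [0.187, -3.135, -0.001]
wrist_force: [-0.3, 0.4, -0.1]
finger_gap: 0.0076
gripper_force: 60.2
```

Run:
```python
from h import *
o=get_obs();R=Ro.from_rotvec(o["orientation"]).as_matrix();T=o["ee_pos"];c=cam("wrist");print(o["wrist_force"],o["torque"],T)
p,d=capture("wrist");np.savez("w6.npz",p=p,d=d)
print([((dep(c,279,v,d)-T)@R*1000).round(1) for v in(240,246,270)])
cv2.imwrite("pics/w6.png",cv2.convertScaleAbs(cv2.resize(p[190:265,230:330],None,fx=8,fy=8,interpolation=2),alpha=1.5))
```

```text
[-0.26196995  0.44177652 -0.14748476] [ 0.02670265 -0.00911072 -0.0165346 ] [ 0.49877013 -0.14116808  0.14616234]
[array([ 12. ,   1.1, -12.1]), array([ 11.7,   1.1, -19.6]), array([  4.7,   1.1, -33.1])]
```

View pics/w6.png

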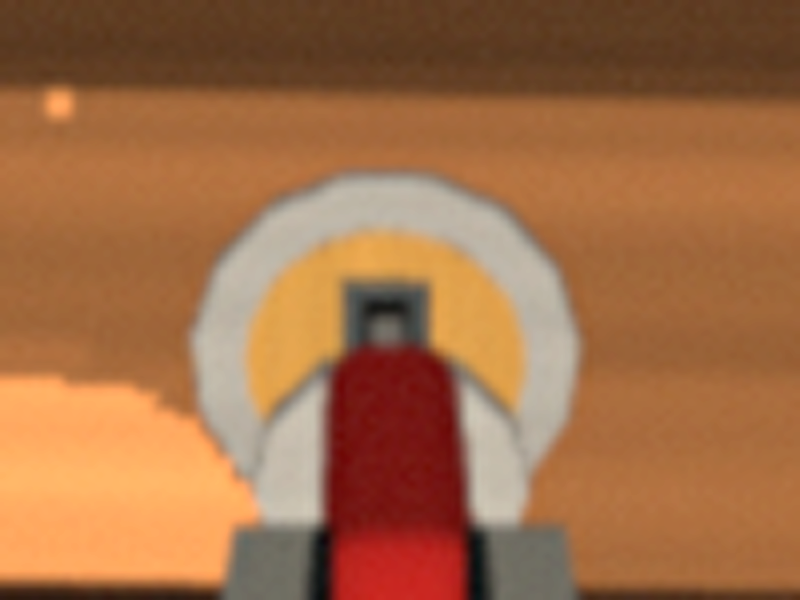

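The tip (crop 387,325) is centred in the keyway (387) and just inside, with no contact force. I'll go on down.

```bash
python3 -m crank '[[[0,0,-3,0,0,0],[0,0,-3,0,0,0],[0,0,-3,0,0,0],[0,0,0,0,0,0]]]'
python3 -m crank '[[[0,0,-3,0,0,0],[0,0,-3,0,0,0],[0,0,-3,0,0,0],[0,0,0,0,0,0]]]'
```

```text
t: 6.75
ee_pos: [0.4987, -0.1412, 0.1375]
orientation: [0.187, -3.135, -0.001]
wrist_force: [0.1, -0.9, 0.4]
finger_gap: 0.0078
gripper_force: 60.2
t: 7.15
ee_pos: [0.4991, -0.1414, 0.1291]
orientation: [-0.187, 3.136, -0.0]
wrist_force: [-1.7, -0.2, 0.3]
finger_gap: 0.0078
gripper_force: 60.3
```

```bash
python3 -m crank '[[[0,0,-2,0,0,0],[0,0,-2,0,0,0],[0,0,0,0,0,0],[0,0,0,0,0,0]]]' - 90
python3 -m crank '[[[0,0,-1,0,0,0],[0,0,-1,0,0,0],[0,0,0,0,0,0],[0,0,0,0,0,0]]]'
```

```text
t: 7.55
ee_pos: [0.4991, -0.1413, 0.1247]
orientation: [-0.187, 3.136, 0.0]
wrist_force: [-0.1, -1.0, -0.9]
finger_gap: 0.0068
gripper_force: 91.1
t: 7.95
ee_pos: [0.4995, -0.1417, 0.1241]
orientation: [-0.187, 3.134, -0.002]
wrist_force: [-4.0, -2.4, 15.5]
finger_gap: 0.0067
gripper_force: 93.3
```

```bash
cat > chk.py <<'E'
from h import *
o=get_obs();R=Ro.from_rotvec(o["orientation"]).as_matrix();T=o["ee_pos"];c=cam("wrist")
p,d=capture("wrist")
print("head top z",np.median([dep(c,u,v,d)[2] for v in range(266,296) for u in range(276,283)]), "in tool",np.median([((dep(c,u,v,d)-T)@R)[2] for v in range(266,296) for u in range(276,283)]))
print("front",[((dep(c,279,v,d)-T)@R*1000).round(1) for v in(242,246,250)])
P=[dep(c,u,v,d) for u in list(range(215,245))+list(range(315,345)) for v in range(205,260)]
P=np.array(P);P=P[(abs(P[:,2]-.11)<.008)];print("rail/z",np.median(P[:,2]),len(P),"T",T,"F",o["wrist_force"],"M",o["torque"],o["q"][5])
np.savez("wl.npz",p=p,d=d)
E
python3 chk.py
```

```text
head top z 0.1571773275863373 in tool -0.03307229737838128
front [array([ 11.8,   1.1, -14.5]), array([ 12.1,   1.1, -20.4]), array([ 12.1,   1.1, -25.6])]
rail/z 0.11013758124523831 3211 T [ 0.49954999 -0.14169254  0.12409502] F [-4.04873364 -2.40967891 15.54294779] M [-0.33270946  0.7761258  -0.00298485] -2.0933689231401034
```

```bash
python3 -m crank '[[[0,0,-0.5,0,0.02,0],[0,0,0,0,-0.04,0],[0,0,-0.5,0,0.04,0],[0,0,0,0,-0.02,0.04],[0,0,0,0,0,-0.08],[0,0,0,0,0,0.04],[0,0,0,0,0,0]]]'; python3 chk.py
```

```text
t: 8.7
ee_pos: [0.4999, -0.1419, 0.1239]
orientation: [-0.189, 3.133, -0.003]
wrist_force: [-5.7, -1.3, 25.5]
finger_gap: 0.0066
gripper_force: 94.5
head top z 0.1569379475938159 in tool -0.03300105465298421
front [array([ 12. ,   1.1, -14.8]), array([ 12. ,   1.1, -20.2]), array([ 12.4,   1.1, -26.2])]
rail/z 0.11012764057225469 3230 T [ 0.499864   -0.14187982  0.1239354 ] F [-5.74526083 -1.30853785 25.4573525 ] M [-0.15693269  1.13355203  0.03534742] -2.0940229100447083
```

The key is fully home: the head top stands 47 mm above the rail and the stop is stiff. Now I'll turn it clockwise about the key's axis, which sits about 3 mm off the TCP, moving the TCP along the matching arc.

```bash
python3 -m crank '[[[0,0.3,0.5,0,0,-0.1],[0,0.3,0,0,0,-0.1],[0,0.3,0,0,0,-0.1],[0,0.3,0,0,0,-0.1],[0.1,0.28,0,0,0,-0.1],[0.1,0.28,0,0,0,-0.1],[0.1,0.28,0,0,0,-0.1],[0.1,0.28,0,0,0,-0.1],[0,0,0,0,0,0]]]'; python3 chk.py
```

```text
t: 9.65
ee_pos: [0.5005, -0.1395, 0.124]
orientation: [1.053, 2.956, -0.001]
wrist_force: [-3.1, -1.4, 18.8]
finger_gap: 0.0066
gripper_force: 93.7
head top z 0.1571200036822443 in tool -0.03308839263429199
front [array([ 13.1,   1. , -15.1]), array([ 13.1,   1. , -20.3]), array([ 12.8,   1. , -24.8])]
rail/z 0.11017700194421695 2227 T [ 0.50051987 -0.13954756  0.124032  ] F [-3.05817501 -1.43347245 18.80546144] M [-0.28452907  0.57072342  0.04865772] -1.2849378790692882
```

```bash
python3 -m crank '[[[0.2,0.22,0,0,0,-0.1],[0.2,0.22,0,0,0,-0.1],[0.2,0.22,0,0,0,-0.1],[0.2,0.22,0,0,0,-0.1],[0.27,0.12,0,0,0,-0.1],[0.27,0.12,0,0,0,-0.1],[0.27,0.12,0,0,0,-0.1],[0.27,0.12,0,0,0,-0.1],[0,0,0,0,0,0],[0,0,0,0,0,0]]]'; python3 chk.py
python3 - <<'E'
from h import *
p=np.load("wl.npz")["p"];cv2.imwrite("pics/w7.png",cv2.convertScaleAbs(cv2.resize(p[190:290,220:340],None,fx=6,fy=6,interpolation=2),alpha=1.5))
E
```

```text
t: 10.7
ee_pos: [0.5026, -0.1386, 0.124]
orientation: [2.116, 2.316, 0.001]
wrist_force: [-2.3, -4.6, 17.3]
finger_gap: 0.0068
gripper_force: 93.5
head top z 0.15717952801821883 in tool -0.03312513962969141
front [array([ 13.4,   0.1, -14.3]), array([ 13.1,   0.1, -19. ]), array([ 13.6,   0.1, -25.1])]
rail/z 0.11101287188104676 1626 T [ 0.50256181 -0.13863292  0.12404926] F [-2.26298388 -4.61291718 17.3122992 ] M [-0.94722269  0.50196735  0.05203596] -0.48466455403533526
```

View pics/w7.png

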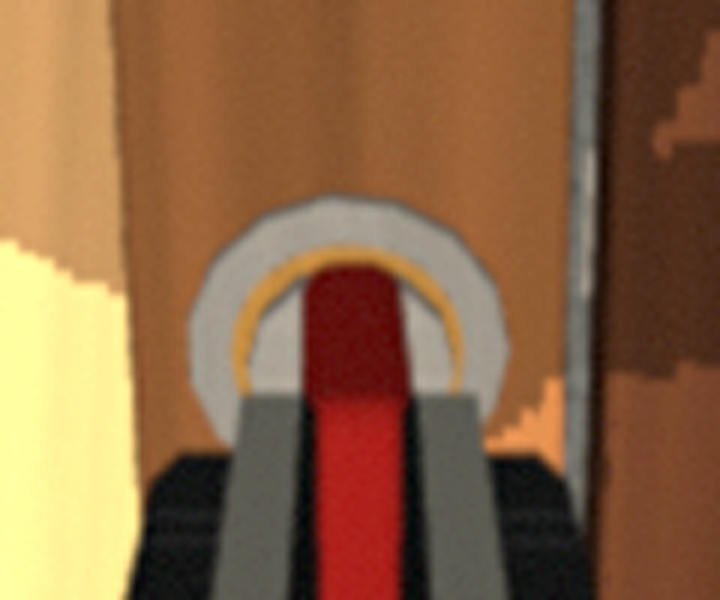

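The key is turned a quarter turn with the fingers. Its shoulder sits concentric on the brass face (crop 350,340), flush in depth, with a steady downward push of about 17 N and a firm grip. Handing in.

```bash
python3 -c "
from station import *
print(job_done())"
```

```text
the job is handed in; nothing more can be done
None
```

The red key is fully in the case lock and turned about 92° clockwise at the gripper, with the arm still holding it there; the plug itself wasn't measured, but allowing for its lag it should be past the 1.3 rad that clears the latch. I didn't touch the lid, the other keys or the goods, and it took about 11 s of robot time.

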